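# Rack the hole saws by size and fit the hold-down bar

### The arm

A 6-joint arm with a two-finger parallel gripper is mounted at the origin on a cart in front of the work surface, level with it; the furniture and walls round the work are solid. World frame = base frame: x ahead of the robot, y to its left, z up, the work surface at z = 0. Lengths are in mm, angles in rad, forces in N, time in s.
With the tool pointing down it reaches from about 325 to 900 mm from the base axis. Payload 3.5 kg.
Tool frame: the origin (TCP) lies at the very end of the fingers, on their centre line; the grasp point (between the pads) lies 19 mm behind it; y points along the fingers, z is the direction in which the jaws open and shut, and the axes are right-handed (so a half turn about y gives the same grasp; the last joint's range is limited). The gripper opens to 85 mm and grips with 20 to 120 N. Pads are 22 mm wide; open, the fingers measure 114 mm over their backs; the gripper's body (76 mm by 85 mm) begins 54 mm behind the grasp point. The pads swing forward as they close: fully open they stand 13 mm farther back than shut.
Start: joints at [1.135, 0.276, -0.026, 1.268, 0, 1.467], TCP at [204.188, 590.702, 231.313] pointing down, gripper open.
Joint ranges: [-3.12, 3.12], [-0.85, 1.88], [-1.08, 1.24], [-1.95, 2.15], [-1.57, 1.53], [-3.14, 3.14]. Speed limits (rad/s): [2.57, 2.57, 3.14, 3.14, 3.14, 3.14].

### API

Orientations are given as a rotation vector (axis times angle).
In Python, from rig import r gives the robot as it stands.
- The arm moves only by the tool move_arm, never from a script. Its argument "rows" is a list of rows, each a list of 6 numbers: the shift along the world's x, y, z in m, then the turn, a rotation vector about the world's x, y, z in degrees. In form: [[dx, dy, dz, rx, ry, rz], ...]. A call has 1 to 5 rows; each row shifts and turns the commanded pose from where the row before left it; what a row does not reach is not made up. A row lasts 1/12 s, in which the tool goes at most 41.7 mm and 7.16 degrees, less where a joint would pass 70% of its speed; a pose out of reach is approached as far as the arm can. A call is refused whole if a number of a shift passes 0.0417 or a number of a turn 7.16, either way. A call with a gripper value outside its range is refused whole. "fingers" is the opening in per cent of the stroke, from 0 (shut) to 100 (fully open), set as the call begins (left out, the last holds). The fingers move at their own pace and stop on an object; "squeeze" is the grip in N (left out, the last holds). Time passes only in rows, so rows that do not move let the fingers close. It gives the time, the measured TCP pose, the force and the opening at its end, in the units of the state.
- r.get_obs(): the state, without advancing time (a new reading comes with each control period).
- r.get_image(name): name is "scene" or "side" or "wrist"; returns (picture, depth): 400x640x3 uint8, red, green, blue; 400x640 float32, mm along the optical axis (not along the pixel's ray), 0 where there is no reading.
- r.camera_params(name): a dict with "intrinsics" (3x3 intrinsics, pixels), "extrinsics" (4x4, takes a point from camera to world coordinates). Camera axes: x right, y up, looking along -z (the intrinsics and any distortion apply to the point x, -y, -z); pixel columns grow to the right and rows downward; lengths in mm; the calibration is good to about 2 mm. The wrist camera is an equidistant fisheye: a pixel r from the principal point sees the ray r / f radians off the axis. A picture is of the moment at which its call begins: read the wrist's pose just before it. camera_params takes no time and is no camera call; for the wrist camera it gives the pose at the moment of the call.
- r.finish_job(): hands the job in, once; it reports no verdict.
The state is a dict: "time": time; "joints": joint angles; "dq": joint speeds; "tau": joint torques, N m; "tcp_pos": TCP position; "orientation": TCP orientation; "ft_force": force on the tool from outside, world axes, zero at the start; "moment": the same for the moment, N m; "gripper_width": finger opening in mm.
Only numpy, scipy, OpenCV 4.12 (cv2) and the standard library are available. Lean on these libraries where they do the work, as an engineer would, in place of code of your own. Each camera call takes 0.05 s, during which the arm holds its last target. There are 200 camera calls.

### The job

Put the four hole saws back on their storage board in order of size, each teeth down over its dowel and standing flat, centred on the white disc of its own size. Then fit the hold-down bar over the row so that both end pins come up through its holes and it lies flat on the pins' shoulders.

Things in the scene. Friction and masses are not known exactly. Their poses are not given: they have to be found in the camera images.
- saw_32: smallest hole saw: a blue steel cup standing on its steel teeth, 32 mm in diameter, 46 mm tall, closed bare-steel top with a black arbor hole; hollow below (inside 27 mm wide, 41 mm deep). Origin: centre of the tooth ring, z up through the top. Grip it across its outside, from above.
- saw_41: second smallest hole saw: a blue steel cup standing on its steel teeth, 41 mm in diameter, 46 mm tall, closed bare-steel top with a black arbor hole; hollow below (inside 36 mm wide, 41 mm deep). Origin: centre of the tooth ring, z up through the top. Grip it across its outside, from above.
- saw_51: second largest hole saw: a blue steel cup standing on its steel teeth, 51 mm in diameter, 46 mm tall, closed bare-steel top with a black arbor hole; hollow below (inside 46 mm wide, 41 mm deep). Origin: centre of the tooth ring, z up through the top. Grip it across its outside, from above.
- saw_64: largest hole saw: a blue steel cup standing on its steel teeth, 64 mm in diameter, 46 mm tall, closed bare-steel top with a black arbor hole; hollow below (inside 59 mm wide, 41 mm deep). Origin: centre of the tooth ring, z up through the top. Grip it across its outside, from above.
- dowel_32: dark wooden dowel of the smallest place: 8 mm thick, 30 mm tall, in the middle of a white painted disc 38 mm across. Origin: foot of the dowel, on the board's top face. It belongs to the board.
- dowel_41: dark wooden dowel of the second smallest place: 8 mm thick, 30 mm tall, in the middle of a white painted disc 47 mm across. Origin: foot of the dowel, on the board's top face. It belongs to the board.
- dowel_51: dark wooden dowel of the second largest place: 8 mm thick, 30 mm tall, in the middle of a white painted disc 57 mm across. Origin: foot of the dowel, on the board's top face. It belongs to the board.
- dowel_64: dark wooden dowel of the largest place: 8 mm thick, 30 mm tall, in the middle of a white painted disc 70 mm across. Origin: foot of the dowel, on the board's top face. It belongs to the board.
- board: fixed plywood board 86 (x) x 336 (y) x 18 mm, in any direction. Origin: centre of its underside. Dowels along its y at -105, -50.5, 13.5, 89 mm, smallest first. At y = -148 and 148 mm a steel post: 24 mm collar, its shoulder 68 mm above the bench (50 over the board), then a 10 mm pin, straight for 8 mm, tapering to a 3 mm tip 86 mm above the bench.
- bar: hold-down bar: aluminium flat 36 (x) x 330 (y) x 8 mm, lying flat, 0.22 kg, with a 14 mm through hole at y = -148 and at 148 mm (same either way round). Origin: centre of its underside. On its middle a black bridge handle: grip 16 wide (x), 90 long (y), 12 mm high, its centre 36 mm above the bar's underside.
Not all that is in view belongs to the job. What is shaped like the saw_32 but turquoise or yellow is not meant.

How it is judged:
By the outcome, as a careful person would: the job done as asked, in the order asked, and still so for the second after the job is handed in, with the robot touching nothing.
It also fails if it takes over 122 s, if anything falls off the work surface, if the arm or the gripper's body presses on something with over 40 N, if the wrist force passes 120 N, or if a joint passes its speed limit or range.

## Working session

There is one attempt and no reset: what is moved stays moved. The work goes in short steps, Python scripts to look and compute and a tool call to move; the robot and the scene stay as the last step left them, time stands still between calls to the robot, and variables do not carry over. Pictures are saved under pics/ and viewed, about 12 in all and at most 16, crops included, and the job is handed in when it is done.

Besides the shell and the picture viewer there is one more tool, called after ">>>" as name(argument=value, ...) on one line, values as JSON. move_arm: Moves the arm, as the interface text tells. Its arguments: {"type":"object","properties":{"rows":{"type":"array","items":{"type":"array","items":{"type":"number"}}},"fingers":{"type":"number"},"squeeze":{"type":"number"}},"required":["rows"]}

```bash
mkdir -p pics; ls; python3 - <<'E'
from rig import r
import cv2,numpy as np
for n in("scene","side","wrist"):
    p,d=r.get_image(n); c=r.camera_params(n)
    cv2.imwrite(f"pics/{n}0.png",p[...,::-1]); np.savez(f"pics/{n}0.npz",p=p,d=d,K=c["intrinsics"],E=c["extrinsics"])
    print(n,np.round(c["intrinsics"],1).tolist(),np.round(c["extrinsics"],3).tolist(),{k:v for k,v in c.items() if k not in("intrinsics","extrinsics")})
print(r.get_obs())
E
```

```text
pics
scene [[410.7, 0.0, 321.1], [0.0, 410.7, 203.0], [0.0, 0.0, 1.0]] [[0.489, 0.359, -0.795, -282.51], [-0.872, 0.181, -0.455, -457.16], [-0.02, 0.915, 0.402, 446.495], [0.0, 0.0, 0.0, 1.0]] {}
side [[460.9, 0.0, 323.1], [0.0, 460.9, 197.4], [0.0, 0.0, 1.0]] [[-0.999, 0.031, -0.019, 500.572], [-0.034, -0.609, 0.793, 1146.356], [0.013, 0.793, 0.609, 953.185], [0.0, 0.0, 0.0, 1.0]] {}
wrist [[309.7, 0.0, 318.9], [0.0, 309.7, 201.6], [0.0, 0.0, 1.0]] [[0.327, -0.911, -0.251, 140.788], [0.945, 0.314, 0.089, 611.177], [-0.002, -0.267, 0.964, 372.859], [0.0, 0.0, 0.0, 1.0]] {}
{'time': 0.15, 'joints': array([ 1.13457992e+00,  2.76979744e-01, -2.75348987e-02,  1.26798741e+00,
       -3.56969940e-06,  1.46738843e+00]), 'dq': array([-9.15639323e-04, -1.10059253e-03,  2.84029508e-03,  9.21833759e-06,
        2.41417510e-03,  9.55878478e-05]), 'tau': array([ 1.05114425e-03, -4.46056974e+01,  2.95639229e+01,  1.05271229e-02,
       -7.31620366e-05, -1.68629708e-06]), 'tcp_pos': array([203.95083345, 590.16185288, 230.4178254 ]), 'orientation': array([-1.55662025,  0.26158382, -0.26087219]), 'ft_force': array([ 0.05613371, -0.27574909,  0.61360302]), 'moment': array([0.03103933, 0.02102782, 0.04212928]), 'gripper_width': 85.38637013790748}
```

View pics/scene0.png

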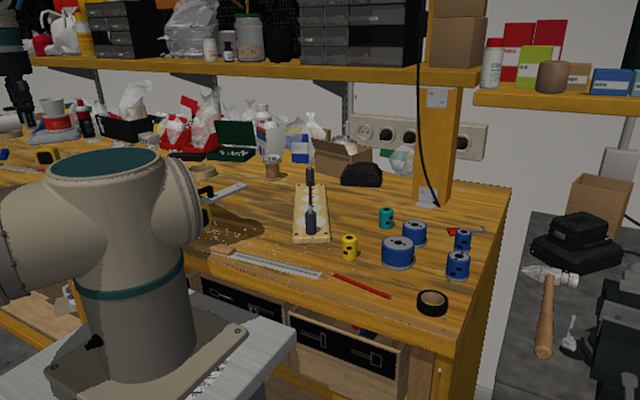

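View pics/wrist0.png

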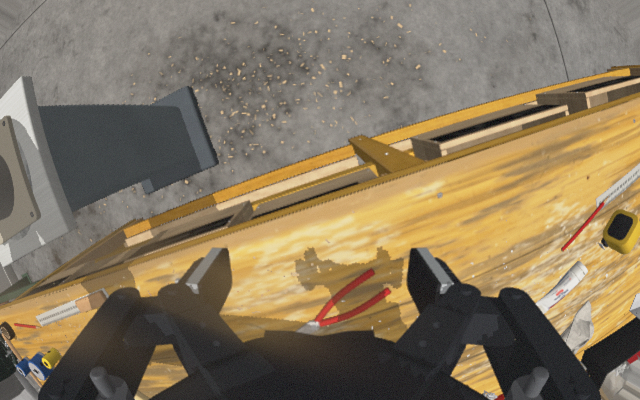

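View side.

The scene view shows the board at about (310,215). The blue saws are at (398,252), (414,233), (463,240) and (458,264). The decoys are turquoise (386,217) and yellow (349,246), and the bar is at about (225,190) behind the arm.

View pics/side0.png

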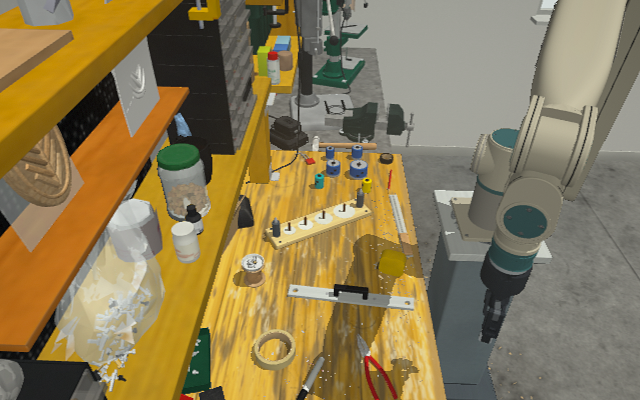

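The side view shows the board posts at (276,228) and (360,198), and the bar running from (292,291) to (412,303) with its handle at (350,290). The saws are around (333,155)–(358,170).

```bash
cat > h.py <<'E'
import numpy as np,cv2
from scipy.spatial.transform import Rotation as R
def cloud(p,d,K,E,fish=False):
    v,u=np.mgrid[:400,:640]; x=(u-K[0,2])/K[0,0]; y=(v-K[1,2])/K[1,1]
    if fish:
        t=np.hypot(x,y); s=np.where(t>1e-9,np.tan(np.minimum(t,1.4))/np.maximum(t,1e-9),1); x=x*s;y=y*s
    P=np.stack([x*d,-y*d,-d,np.ones_like(d)],-1)@np.asarray(E).T
    P=P[...,:3]; P[d<=0]=np.nan; return P
def load(n):
    z=np.load(f"pics/{n}.npz"); return z["p"],cloud(z["p"],z["d"],z["K"],z["E"],n.startswith("wrist"))
def snap(n,tag):
    from rig import r
    c=r.camera_params(n); p,d=r.get_image(n)
    np.savez(f"pics/{n}{tag}.npz",p=p,d=d,K=c["intrinsics"],E=c["extrinsics"]); cv2.imwrite(f"pics/{n}{tag}.png",p[...,::-1])
    return p,cloud(p,d,c["intrinsics"],c["extrinsics"],n=="wrist")
def blobs(p,P,lo=(105,120,40),hi=(125,255,255)):
    m=cv2.inRange(cv2.cvtColor(p,cv2.COLOR_RGB2HSV),lo,hi)
    n,l,s,c=cv2.connectedComponentsWithStats(m)
    for i in range(1,n):
        if s[i,4]>25:
            q=P[l==i]; q=q[~np.isnan(q[:,0])]
            if len(q) and abs(np.median(q[:,2])-25)<40: print(np.round(c[i]),s[i,4],"med",np.round(np.median(q,0)),"lo",np.round(np.percentile(q,3,0)),"hi",np.round(np.percentile(q,97,0)))
E
python3 - <<'E'
from h import *
for n in("scene0","side0"):
    p,P=load(n); print(n); blobs(p,P)
p,P=load("side0")
for k,(u,v) in dict(post1=(276,224),post2=(360,194),barL=(296,291),barR=(408,303),hand=(350,290),hL=(336,288),hR=(366,292),c1=(275,243),c2=(370,207),bench=(320,340)).items(): print(k,np.round(P[v,u]))
c=cv2.imread("pics/side0.png")[130:260,240:420]; a=cv2.resize(c,None,fx=4,fy=4,interpolation=cv2.INTER_CUBIC); cv2.imwrite("pics/a.png",a)
E
```

```text
scene0
[ 40. 126.] 51 med [ 699. 1555.   42.] lo [ 672. 1540.   27.] hi [ 755. 1652.   59.]
[  3. 154.] 66 med [ 417. 1299.   22.] lo [ 403. 1287.    7.] hi [ 457. 1372.   28.]
[300. 158.] 142 med [869. 283.  18.] lo [863. 251.   3.] hi [877. 319.  33.]
[403. 248.] 839 med [ 391. -246.   32.] lo [ 378. -265.   11.] hi [ 492. -211.   46.]
[462. 241.] 233 med [ 502. -341.   29.] lo [ 498. -353.   10.] hi [ 511. -325.   46.]
[457. 268.] 385 med [ 396. -354.   30.] lo [ 392. -370.   10.] hi [ 407. -333.   47.]
side0
[330. 153.] 54 med [ 513. -325.   32.] lo [ 502. -332.   12.] hi [ 528. -318.   47.]
[356. 153.] 75 med [ 414. -333.   33.] lo [ 397. -345.   14.] hi [ 429. -325.   49.]
[333. 169.] 66 med [ 496. -217.   37.] lo [ 482. -227.   17.] hi [ 521. -210.   50.]
[359. 172.] 101 med [ 408. -205.   35.] lo [ 383. -216.   13.] hi [ 431. -198.   48.]
post1 [662. 128.  67.]
post2 [411. -27.  70.]
barL [589. 322.   0.]
barR [293. 352.   3.]
hand [446. 346.  39.]
hL [482. 344.  43.]
hR [405. 351.  39.]
c1 [664. 155.  16.]
c2 [374. -46.   3.]
bench [518. 473.   1.]
```

View pics/a.png

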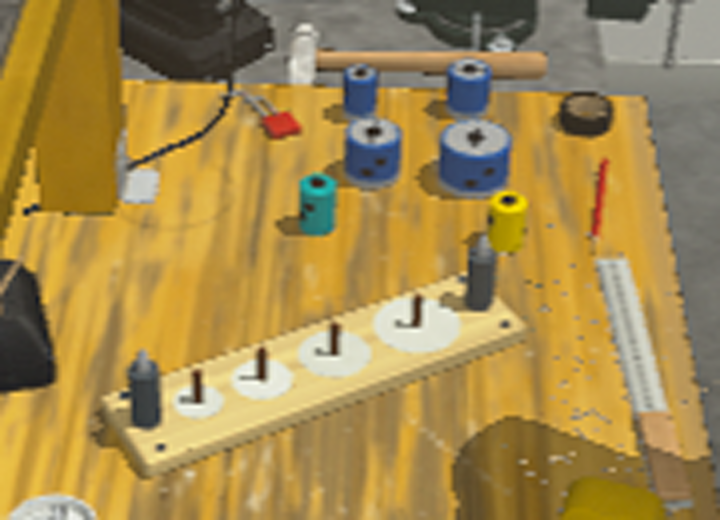

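```bash
python3 - <<'E'
from h import *
from rig import r
for n in("scene0","side0"):
    p,P=load(n)
    for k,c,rad in((64,(409,-230),45),(51,(502,-235),40),(41,(413,-347),35),(32,(515,-335),35)):
        m=(np.hypot(P[...,0]-c[0],P[...,1]-c[1])<rad)&(P[...,2]>43)&(P[...,2]<58)
        q=P[m]; print(n,k,len(q),np.round([(q.min(0)+q.max(0))/2,q.mean(0),np.ptp(q,axis=0)]).tolist())
    m=(P[...,2]>100)&(P[...,0]>420)&(P[...,0]<1000)&(P[...,1]>-500)&(P[...,1]<500)
    for y in range(-500,500,100):
        q=P[m&(P[...,1]>y)&(P[...,1]<y+100)]
        if len(q): 
            i=np.argsort(q[:,0])[:len(q)//50+3]; print(y,np.round(q[i[-1]]))
    if n=="side0":
        h=cv2.cvtColor(p,cv2.COLOR_RGB2HSV)
        for nm,c,rad in(("post1",(662,120),30),("post2",(411,-36),30)):
            q=P[(np.hypot(P[...,0]-c[0],P[...,1]-c[1])<rad)&(P[...,2]>28)&(P[...,2]<95)]; print(nm,len(q),np.round([q.min(0),q.max(0),np.median(q,0)]).tolist())
        m=cv2.inRange(h,(0,0,190),(180,50,255))>0
        for k in(m&(P[...,2]>12)&(P[...,2]<24),):
            n_,l,s,c=cv2.connectedComponentsWithStats(k.astype(np.uint8))
            for i in range(1,n_):
                if s[i,4]>15: q=P[l==i]; print("disc",s[i,4],np.round((q.min(0)+q.max(0))/2),np.round(np.ptp(q,axis=0)))
        for nm,c in(("yellow",(20,35)),("turq",(80,95))):
            q=P[(cv2.inRange(h,(c[0],170,80),(c[1],255,255))>0)&(P[...,2]>15)&(P[...,1]<-90)&(P[...,1]>-250)&(P[...,2]<55)&(P[...,0]<620)]; print(nm,len(q),np.round(np.percentile(q,[5,50,95],axis=0)).tolist() if len(q) else 0)
o=r.get_obs(); M=R.from_rotvec(o["orientation"]).as_matrix(); print(np.round(M,3))
E
```

```text
scene0 64 440 [[409.0, -234.0, 46.0], [406.0, -236.0, 46.0], [63.0, 64.0, 6.0]]
scene0 51 227 [[500.0, -240.0, 46.0], [497.0, -240.0, 46.0], [50.0, 50.0, 6.0]]
scene0 41 229 [[412.0, -351.0, 46.0], [409.0, -352.0, 46.0], [42.0, 40.0, 5.0]]
scene0 32 109 [[514.0, -338.0, 46.0], [512.0, -339.0, 46.0], [33.0, 31.0, 5.0]]
-500 [ 648. -489.  296.]
-400 [ 649. -391.  295.]
-300 [ 628. -229.  103.]
-200 [ 603. -196.  451.]
-100 [713. -55. 336.]
0 [714.  28. 326.]
100 [713. 177. 326.]
200 [713. 231. 316.]
300 [714. 365. 334.]
400 [713. 485. 339.]
side0 64 148 [[409.0, -231.0, 48.0], [409.0, -229.0, 48.0], [61.0, 66.0, 11.0]]
side0 51 93 [[499.0, -237.0, 48.0], [499.0, -234.0, 47.0], [47.0, 52.0, 10.0]]
side0 41 51 [[412.0, -348.0, 47.0], [412.0, -346.0, 48.0], [38.0, 47.0, 8.0]]
side0 32 36 [[513.0, -336.0, 48.0], [513.0, -335.0, 47.0], [30.0, 31.0, 9.0]]
-500 [ 647. -489.  309.]
-400 [ 648. -325.  307.]
-300 [ 622. -212.  140.]
-200 [ 605. -194.  465.]
-100 [713. -48. 328.]
0 [713.  18. 313.]
100 [727. 155. 555.]
200 [713. 201. 317.]
300 [713. 358. 318.]
400 [715. 465. 339.]
post1 121 [[651.0, 113.0, 28.0], [675.0, 137.0, 86.0], [662.0, 129.0, 58.0]]
post2 105 [[397.0, -42.0, 28.0], [421.0, -16.0, 86.0], [410.0, -23.0, 58.0]]
disc 193 [460.  -1.  19.] [64. 68.  9.]
disc 137 [525.  40.  19.] [54. 56.  9.]
disc 85 [581.  71.  19.] [44. 48.  9.]
disc 58 [628.  99.  18.] [36. 35. 10.]
yellow 104 [[369.0, -147.0, 17.0], [383.0, -127.0, 36.0], [397.0, -120.0, 49.0]]
turq 33 [[536.0, -161.0, 18.0], [540.0, -146.0, 46.0], [557.0, -140.0, 50.0]]
[[ 0.945 -0.001  0.327]
 [-0.327 -0.002  0.945]
 [-0.    -1.    -0.002]]
```

>>> move_arm(rows=[[0.0188,-0.0366,0,0,0,6.3],[0.0188,-0.0366,0,0,0,6.3],[0.0188,-0.0366,0,0,0,6.3],[0.0188,-0.0366,0,0,0,6.3],[0.0188,-0.0366,0,0,0,6.3]], fingers=100)

```text
time: 0.57
tcp_pos: [298.2, 406.2, 230.9]
orientation: [-1.564, -0.174, 0.175]
ft_force: [1.3, -0.5, -0.4]
gripper_width: 85.6
```

```bash
cat >> h.py <<'E'
def st():
    from rig import r
    o=r.get_obs(); M=R.from_rotvec(o["orientation"]).as_matrix()
    print("t",round(o["time"],2),"tcp",np.round(o["tcp_pos"],1),"jawyaw",round(np.degrees(np.arctan2(M[1,2],M[0,2])),1),"tilt",np.round(M[:2,1],3),"q",np.round(o["joints"],2),"F",np.round(o["ft_force"],1),"w",round(o["gripper_width"],1))
E
python3 -c "from h import *;st()"
```

```text
t 0.57 tcp [298.2 406.2 230.9] jawyaw 102.7 tilt [-0. -0.] q [ 0.81  0.06 -0.28  1.23 -0.    0.59] F [ 1.3 -0.5 -0.4] w 85.6
```

>>> move_arm(rows=[[0.0188,-0.0366,0,0,0,6.2],[0.0188,-0.0366,0,0,0,6.2],[0.0188,-0.0366,0,0,0,6.1],[0.0188,-0.0366,0,0,0,0],[0.0188,-0.0366,0,0,0,0]])

```text
time: 0.98
tcp_pos: [390.0, 228.0, 231.2]
orientation: [-1.531, -0.412, 0.412]
ft_force: [0.9, 0.2, -0.2]
gripper_width: 85.2
```

>>> move_arm(rows=[[0.0188,-0.0366,0,0,0,0],[0.0188,-0.0366,0,0,0,0],[0.002,-0.041,0,0,0,0],[0,-0.041,0,0,0,0],[0,-0.041,0,0,0,0]])

```text
time: 1.4
tcp_pos: [429.2, 31.7, 231.2]
orientation: [-1.531, -0.411, 0.412]
ft_force: [1.4, -0.2, 0.1]
gripper_width: 85.3
```

>>> move_arm(rows=[[-0.004,-0.041,0,0,0,0],[-0.005,-0.041,-0.006,0,0,0],[-0.005,-0.041,-0.006,0,0,0],[-0.005,-0.041,-0.006,0,0,0],[-0.005,-0.041,-0.006,0,0,0]])

```text
time: 1.82
tcp_pos: [404.6, -172.9, 207.1]
orientation: [-1.532, -0.412, 0.411]
ft_force: [1.7, 0.5, 0.3]
gripper_width: 85.5
```

>>> move_arm(rows=[[0,-0.027,-0.006,0,0,0],[0,-0.027,-0.01,0,0,0],[0,0,0,0,0,0]])

```text
time: 2.07
tcp_pos: [404.8, -228.9, 189.8]
orientation: [-1.533, -0.406, 0.409]
ft_force: [0.2, 0.3, 0.3]
gripper_width: 85.4
```

```bash
cat > look.py <<'E'
import sys
from h import *
st(); p,P=snap("wrist",sys.argv[1])
for a in sys.argv[2:]:
    x,y,z,rad=map(float,a.split(","))
    for it in range(2):
        q=P[(np.hypot(P[...,0]-x,P[...,1]-y)<rad)&(abs(P[...,2]-z)<6)]
        if len(q): mid=(q.min(0)+q.max(0))/2; x,y=mid[:2]
    print(a,len(q),"mid",np.round(mid,1),"mean",np.round(q.mean(0),1),"size",np.round(np.ptp(q,axis=0)))
E
python3 look.py 1 409,-232,46,45 501,-238,46,40 412,-349,46,35 514,-337,46,32
```

```text
t 2.07 tcp [ 404.8 -228.9  189.8] jawyaw 119.8 tilt [-0.001 -0.001] q [-0.65  0.02 -0.42  1.13 -0.   -1.17] F [0.2 0.3 0.3] w 85.4
409,-232,46,45 3384 mid [ 411.  -234.8   44. ] mean [ 410.1 -235.2   45.6] size [64. 64.  8.]
501,-238,46,40 1666 mid [ 502.6 -239.3   44. ] mean [ 500.4 -239.7   45.5] size [51. 50.  8.]
412,-349,46,35 1305 mid [ 414.  -351.4   44.1] mean [ 413.3 -350.2   45.5] size [40. 42.  8.]
514,-337,46,32 612 mid [ 516.4 -338.5   43.8] mean [ 514.5 -337.9   45.3] size [33. 32.  8.]
```

View pics/wrist1.png

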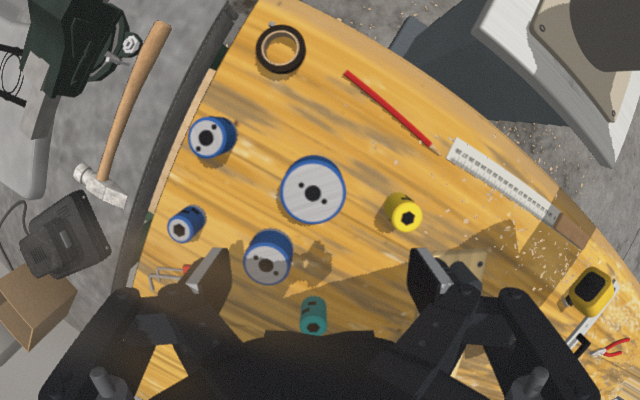

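The picture shows saw_64 at (312,190), saw_51 (267,257), saw_41 (211,137) and saw_32 (186,224). Their measured diameters match 64, 51, 41 and 32 mm. The turquoise (313,315) and yellow (405,213) pieces are decoys. I'll grasp saw_64 first.

>>> move_arm(rows=[[0.0057,-0.0056,-0.025,0,0,1.4],[0,0,-0.041,0,0,0],[0,0,-0.041,0,0,0],[0,0,-0.037,0,0,0],[0,0,-0.018,0,0,0]])

```text
time: 2.53
tcp_pos: [408.2, -227.2, 25.5]
orientation: [-1.521, -0.428, 0.434]
ft_force: [-0.2, 0.1, 0.0]
gripper_width: 85.4
```

>>> move_arm(rows=[[0,0,-0.018,0,0,0],[0,0,0,0,0,0],[0,0,0,0,0,0]])

```text
time: 2.78
tcp_pos: [410.4, -229.1, 10.9]
orientation: [-1.525, -0.43, 0.433]
ft_force: [0.3, -0.2, 0.3]
gripper_width: 85.5
```

```bash
python3 -c "from h import *;st()"
```

```text
t 2.78 tcp [ 410.4 -229.1   10.9] jawyaw 121.6 tilt [-0.002  0.002] q [-0.65  0.24 -0.61  0.73  0.   -1.2 ] F [ 0.3 -0.2  0.3] w 85.5
```

>>> move_arm(rows=[[0,-0.0054,-0.001,0,0,0],[0,0,0,0,0,0]])

```text
time: 2.95
tcp_pos: [413.0, -237.7, 12.1]
orientation: [-1.531, -0.433, 0.429]
ft_force: [0.5, -0.5, 0.7]
gripper_width: 85.0
```

>>> move_arm(rows=[[0,0,0,0,0,0],[0,0,0,0,0,0],[0,0,0,0,0,0],[0,0,0,0,0,0],[0,0,0,0,0,0]], fingers=0, squeeze=50)

```text
time: 3.37
tcp_pos: [411.8, -236.5, 11.9]
orientation: [-1.529, -0.431, 0.43]
ft_force: [-1.8, 0.7, 7.5]
gripper_width: 62.0
```

```bash
python3 -c "from h import *;st()"
```

```text
t 3.37 tcp [ 411.8 -236.5   11.9] jawyaw 121.5 tilt [ 0.001 -0.001] q [-0.66  0.24 -0.6   0.73  0.   -1.21] F [-1.8  0.7  7.5] w 62.0
```

>>> move_arm(rows=[[0,0,0.02,0,0,0],[0,0,0.035,0,0,0],[0,0,0.035,0,0,0],[0,0.01,0.02,0,0,0],[0.007,0.03,0,0,0,0]])

```text
time: 3.78
tcp_pos: [422.2, -201.0, 126.3]
orientation: [-1.539, -0.433, 0.422]
ft_force: [1.5, 0.7, -1.4]
gripper_width: 61.7
```

>>> move_arm(rows=[[0.008,0.039,0,0,0,0],[0.008,0.039,0,0,0,0],[0.008,0.039,0,0,0,0],[0.008,0.039,0,0,0,0],[0.008,0.035,0,0,0,0]])

```text
time: 4.2
tcp_pos: [457.6, -2.9, 120.5]
orientation: [-1.527, -0.431, 0.43]
ft_force: [0.1, -0.7, -2.8]
gripper_width: 61.9
```

>>> move_arm(rows=[[0.001,0.004,0,0,0,0],[0,0,0,0,0,0],[0,0,0,0,0,0]])

```text
time: 4.45
tcp_pos: [458.8, -1.1, 120.3]
orientation: [-1.528, -0.431, 0.432]
ft_force: [0.1, -0.4, -2.0]
gripper_width: 61.9
```

```bash
cat >> h.py <<'E'
def discs(P,p):
    h=cv2.cvtColor(p,cv2.COLOR_RGB2HSV); m=cv2.inRange(h,(0,0,150),(180,60,255))>0
    k=(m&(P[...,2]>12)&(P[...,2]<24)&(P[...,0]>400)&(P[...,0]<680)&(P[...,1]>-60)&(P[...,1]<150)).astype(np.uint8)
    n,l,s,c=cv2.connectedComponentsWithStats(k)
    for i in range(1,n):
        if s[i,4]>60: q=P[l==i]; print("disc",np.round(c[i]),s[i,4],np.round((q.min(0)+q.max(0))/2,1),np.round(np.ptp(q,axis=0)))
E
python3 - <<'E'
from h import *
st(); p,P=snap("wrist","2"); discs(P,p)
from rig import r
T=r.get_obs()["tcp_pos"]
D=np.hypot(P[...,0]-T[0],P[...,1]-T[1])
q=P[(D<50)&(P[...,2]>135)&(P[...,2]<175)]; print(len(q),np.round(np.percentile(q[:,2],[5,25,50,75,95])))
z=np.median(q[:,2]); q=q[abs(q[:,2]-z)<5]; print("sawtop",np.round((q.min(0)+q.max(0))/2,1),np.ptp(q,axis=0).round())
E
```

```text
t 4.45 tcp [458.8  -1.1 120.3] jawyaw 121.5 tilt [-0.001 -0.001] q [-0.14  0.07 -0.52  0.98 -0.   -0.69] F [ 0.1 -0.4 -2. ] w 61.9
disc [315. 182.] 1922 [455.4  -5.8  17.9] [54. 63.  5.]
19316 [143. 153. 154. 154. 168.]
sawtop [459.1  -5.8 153.9] [63. 76. 10.]
```

View pics/wrist2.png

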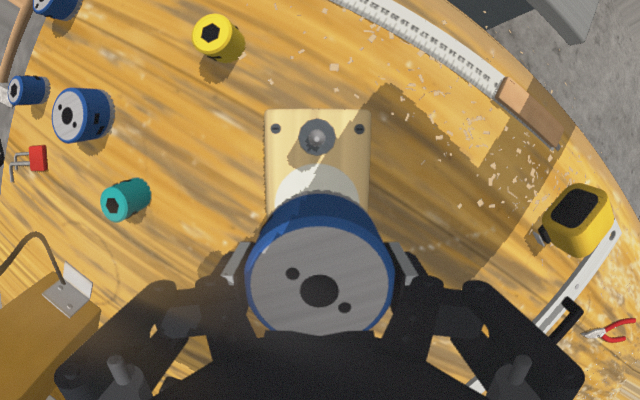

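The picture shows post2 at (317,136) with saw_64 held above its disc. I'll measure the saw in hand and the post with circle fits.

```bash
cat >> h.py <<'E'
from scipy.optimize import least_squares
d_=np.array([.855,.518])
def circ(q,rad,c0,side=None):
    # fit known-radius circle to outer boundary points of xy cloud, by angular bins
    a=np.arctan2(q[:,1]-c0[1],q[:,0]-c0[0]); rr=np.hypot(q[:,0]-c0[0],q[:,1]-c0[1])
    b=((a+np.pi)/(2*np.pi)*72).astype(int); E=[]
    for i in range(73):
        m=b==i
        if m.sum()>2: j=np.where(m)[0][np.argmax(rr[m])]; E.append(q[j,:2])
    E=np.array(E); f=least_squares(lambda c:np.hypot(*(E-c).T)-rad,c0,loss="soft_l1")
    return f.x.round(1),len(E),np.abs(f.fun).mean().round(1)
E
python3 - <<'E'
from h import *
p,P=load("wrist2"); g=cv2.cvtColor(p,cv2.COLOR_RGB2HSV)[...,1]<60
v,u=np.mgrid[:400,:640]
m=(abs(P[...,2]-154)<4)&g&(v<335)&(u>240)&(u<395)
print("saw",circ(P[m],32,(459,-4)),m.sum())
h=cv2.cvtColor(p,cv2.COLOR_RGB2HSV)
for n in("wrist2","side0","scene0"):
    p,P=load(n)
    for nm,c in(("post1",(662,123)),("post2",(409,-29))):
        m=(np.hypot(P[...,0]-c[0],P[...,1]-c[1])<20)&(abs(P[...,2]-68)<3); q=P[m]
        t=P[(np.hypot(P[...,0]-c[0],P[...,1]-c[1])<20)&(P[...,2]>78)&(P[...,2]<95)]
        print(n,nm,len(q),circ(q,12,c) if len(q)>15 else "", "tip",len(t),t.mean(0).round(1) if len(t) else "")
p,P=load("wrist2");h=cv2.cvtColor(p,cv2.COLOR_RGB2HSV)
m=(h[...,1]<60)&(h[...,2]>150)&(abs(P[...,2]-18)<4)&(v>160)&(v<205)&(u>260)&(u<372); q=P[m]; s=(q[:,:2]@d_); print("disc near",q[s.argmin()].round(1))
print(circ(q[s<s.min()+18],35,(460,-2)))
E
```

```text
saw (array([461.9,  -1.1]), 72, np.float64(3.1)) 12250
wrist2 post1 0  tip 0 
wrist2 post2 859 (array([412.9, -33. ]), 72, np.float64(0.5)) tip 171 [412.4 -32.8  82.5]Traceback (most recent call last):
  File "<stdin>", line 12, in <module>
  File "h.py", line 42, in circ
    E=np.array(E); f=least_squares(lambda c:np.hypot(*(E-c).T)-rad,c0,loss="soft_l1")
                     ~~~~~~~~~~~~~^^^^^^^^^^^^^^^^^^^^^^^^^^^^^^^^^^^^^^^^^^^^^^^^^^^
    return func(*args, **kwargs)
    vector_fun = VectorFunction(
        fun_wrapped,
    ...<6 lines>...
        workers=workers
    )
    self._update_fun()
    ~~~~~~~~~~~~~~~~^^
    self.f = self.fun_wrapped(xp_copy(self.x))
             ~~~~~~~~~~~~~~~~^^^^^^^^^^^^^^^^^
    return np.atleast_1d(self.fun(x))
                         ~~~~~~~~^^^
    return self.f(x, *self.args, **self.kwargs)
           ~~~~~~^^^^^^^^^^^^^^^^^^^^^^^^^^^^^^
  File "h.py", line 42, in <lambda>
    E=np.array(E); f=least_squares(lambda c:np.hypot(*(E-c).T)-rad,c0,loss="soft_l1")
                                                       ~^~
ValueError: operands could not be broadcast together with shapes (0,) (2,)
```

```bash
python3 - <<'E'
from h import *
p,P=load("wrist2"); h=cv2.cvtColor(p,cv2.COLOR_RGB2HSV); v,u=np.mgrid[:400,:640]
m=(abs(P[...,2]-154)<4)&(v<300)&(u>250)&(u<385); q=P[m]
c=np.array([460.,-3])
for it in range(3):
    D=q[:,:2]-c; a=(D@d_)/np.hypot(*D.T)   # cos to d
    k=(a<-0.4); E=[]; ang=np.arctan2(D@np.array([-.518,.855]),-(D@d_)); rr=np.hypot(*D.T)
    for lo in np.arange(-1.1,1.1,.08):
        s=k&(ang>=lo)&(ang<lo+.08)
        if s.sum()>2:E.append(q[np.where(s)[0][np.argsort(rr[s])[-2]],:2])
    E=np.array(E); f=least_squares(lambda c:np.hypot(*(E-c).T)-32,c,loss="soft_l1"); c=f.x
print(c.round(1),np.abs(f.fun).mean(),len(E))
for n in("side0","scene0"):
    p,P=load(n)
    for nm,c in(("post1",(663,123)),("post2",(411,-31))):
        t=P[(np.hypot(P[...,0]-c[0],P[...,1]-c[1])<20)&(P[...,2]>76)&(P[...,2]<95)]; print(n,nm,len(t),t.mean(0).round(1) if len(t) else "")
E
```

```text
[459.7  -2.2] 0.26944312244491797 28
side0 post1 11 [662.1 124.7  80.9]
side0 post2 9 [409.3 -28.6  81.6]
scene0 post1 13 [662.9 118.9  81.7]
scene0 post2 17 [409.9 -34.1  81.5]
```

>>> move_arm(rows=[[0.0033,0,0,0,0,0],[0,0,-0.03,0,0,0],[0,0,-0.03,0,0,0],[0,0,-0.015,0,0,0],[0,0,-0.008,0,0,0]])

```text
time: 4.92
tcp_pos: [460.2, -2.2, 35.0]
orientation: [-1.526, -0.425, 0.432]
ft_force: [-0.7, 0.2, -2.4]
gripper_width: 61.8
```

>>> move_arm(rows=[[0,0,-0.003,0,0,0],[0,0,-0.002,0,0,0],[0,0,-0.001,0,0,0],[0,0,0,0,0,0]])

```text
time: 5.25
tcp_pos: [463.7, -1.5, 32.3]
orientation: [-1.529, -0.432, 0.429]
ft_force: [-0.4, 0.5, -2.5]
gripper_width: 62.1
```

```bash
python3 -c "from h import *;st()"
```

```text
t 5.25 tcp [463.7  -1.5  32.3] jawyaw 121.5 tilt [ 0.002 -0.   ] q [-0.14  0.2  -0.6   0.77 -0.   -0.69] F [-0.4  0.5 -2.5] w 62.1
```

>>> move_arm(rows=[[-0.0008,0,-0.001,0,0,0],[0,0,-0.001,0,0,0],[0,0,0,0,0,0]])

```text
time: 5.5
tcp_pos: [462.4, -1.2, 30.1]
orientation: [-1.528, -0.432, 0.429]
ft_force: [-0.3, 0.0, 0.0]
gripper_width: 62.1
```

```bash
python3 -c "from h import *;st()"
```

```text
t 5.5 tcp [462.4  -1.2  30.1] jawyaw 121.5 tilt [ 0.002 -0.   ] q [-0.14  0.2  -0.61  0.76 -0.   -0.69] F [-0.3  0.   0. ] w 62.1
```

>>> move_arm(rows=[[0,0,0,0,0,0],[0,0,0,0,0,0],[0,0,0,0,0,0]], fingers=100)

```text
time: 5.75
tcp_pos: [462.1, -1.1, 29.7]
orientation: [-1.528, -0.431, 0.43]
ft_force: [-1.0, -0.6, 0.1]
gripper_width: 85.6
```

>>> move_arm(rows=[[0,0,0.03,0,0,0],[0,0,0.04,0,0,0],[0,0,0.04,0,0,0],[0,0,0.03,0,0,0],[0,0,0,0,0,0]])

```text
time: 6.17
tcp_pos: [467.0, -1.8, 176.6]
orientation: [-1.533, -0.441, 0.421]
ft_force: [0.5, 0.1, -0.6]
gripper_width: 85.5
```

```bash
python3 look.py 3 463,-2,64,45 412.6,-33,68,20 501.5,-239,46,40
```

```text
t 6.17 tcp [467.   -1.8 176.6] jawyaw 121.5 tilt [ 0.013 -0.002] q [-0.14  0.02 -0.44  1.09  0.   -0.69] F [ 0.5  0.1 -0.6] w 85.5
463,-2,64,45 4238 mid [463.2  -2.1  62.2] mean [462.2  -2.8  63.6] size [64. 64.  8.]
412.6,-33,68,20 530 mid [412.4 -32.5  67.8] mean [412.5 -32.7  67.8] size [23. 24.  5.]
501.5,-239,46,40 1427 mid [ 502.5 -238.7   44. ] mean [ 501.3 -236.3   45.4] size [51. 52.  8.]
```

View pics/wrist3.png

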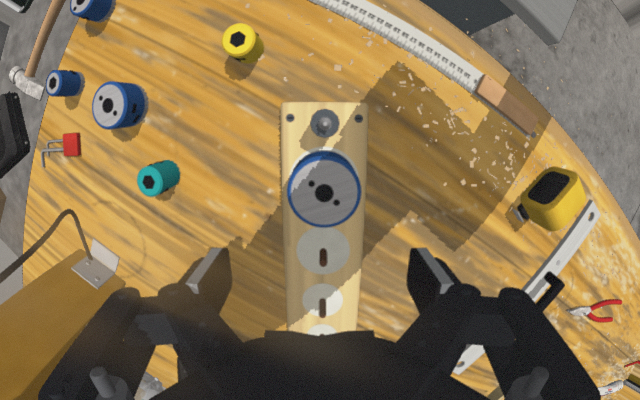

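Saw_64 stands at (325,190) with its top at z≈64, centred within 0.3 mm of the prediction. The discs for 51 and 41 are visible at (323,250) and (322,300). The bar is at the right.

```bash
python3 - <<'E'
from h import *
p,P=load("wrist3")
for nm,c in(("51",(527.6,36.8)),("41",(582.4,70))):
    q=P[(np.hypot(P[...,0]-c[0],P[...,1]-c[1])<14)&(P[...,2]>42)&(P[...,2]<54)]; print(nm,len(q),q.mean(0).round(1) if len(q) else"")
m=(P[...,2]>3)&(P[...,2]<14)&(P[...,0]>250)&(P[...,0]<640)&(P[...,1]>250)&(P[...,1]<420)
q=P[m]
for it in range(3):
    a=np.polyfit(q[:,0],q[:,1],1); q=q[abs(q[:,1]-np.polyval(a,q[:,0]))<22]
print("bar",a,len(q),np.percentile(q[:,0],[0,1,99,100]).round())
q=P[(P[...,2]>34)&(P[...,2]<50)&(P[...,0]>350)&(P[...,0]<540)&(P[...,1]>280)&(P[...,1]<400)]; print("handle",len(q),q.min(0).round(),q.max(0).round(),q.mean(0).round(1))
E
```

```text
51 61 [526.9  36.2  46.9]
41 49 [581.6  69.2  46.5]
bar [-8.04892723e-02  3.72559600e+02] 2218 [280. 284. 606. 612.]
handle 334 [402. 329.  34.] [450. 350.  43.] [425.4 336.8  40. ]
```

>>> move_arm(rows=[[0.0067,-0.0395,0,0,0,0],[0.0067,-0.0395,0,0,0,0],[0.0067,-0.0395,-0.01,0,0,0],[0.0067,-0.0395,-0.01,0,0,0],[0.0067,-0.0395,-0.01,0,0,0]])

```text
time: 6.63
tcp_pos: [494.4, -199.9, 137.7]
orientation: [-1.526, -0.43, 0.432]
ft_force: [1.2, -0.0, -0.1]
gripper_width: 85.5
```

>>> move_arm(rows=[[0.0067,-0.0395,-0.01,0,0,0],[0,0,-0.02,0,0,0],[0,0,-0.03,0,0,0],[0,0,0,0,0,0],[0,0,0,0,0,0]])

```text
time: 7.05
tcp_pos: [498.9, -236.4, 76.4]
orientation: [-1.522, -0.426, 0.434]
ft_force: [-0.0, -0.1, 0.6]
gripper_width: 85.8
```

```bash
python3 look.py 4 501.5,-239,46,40
```

```text
t 7.05 tcp [ 498.9 -236.4   76.4] jawyaw 121.5 tilt [-0.007  0.004] q [-0.56  0.28 -0.37  0.93  0.   -1.11] F [-0.  -0.1  0.6] w 85.8
501.5,-239,46,40 5188 mid [ 502.6 -239.3   44.1] mean [ 501.  -240.3   45.5] size [51. 51.  8.]
```

>>> move_arm(rows=[[0,-0.001,-0.03,0,0,0],[0,0,-0.025,0,0,0],[0,0,-0.013,0,0,0],[0,0,0,0,0,0],[0,0,0,0,0,0]])

```text
time: 7.52
tcp_pos: [502.4, -238.8, 12.3]
orientation: [-1.528, -0.432, 0.431]
ft_force: [-0.0, -0.1, 0.5]
gripper_width: 85.6
```

>>> move_arm(rows=[[0,0,0,0,0,0],[0,0,0,0,0,0],[0,0,0,0,0,0],[0,0,0,0,0,0],[0,0,0,0,0,0]], fingers=0)

```text
time: 7.93
tcp_pos: [503.3, -239.8, 13.4]
orientation: [-1.53, -0.433, 0.429]
ft_force: [-0.6, 0.9, 5.8]
gripper_width: 49.6
```

```bash
python3 -c "from h import *;st()"
```

```text
t 7.93 tcp [ 503.3 -239.8   13.4] jawyaw 121.5 tilt [ 0.003 -0.001] q [-0.56  0.36 -0.42  0.79  0.   -1.11] F [-0.6  0.9  5.8] w 49.6
```

>>> move_arm(rows=[[0,0,0.02,0,0,0],[0,0,0.035,0,0,0],[0,0,0.035,0,0,0],[0,0.01,0.018,0,0,0],[0.002,0.025,0,0,0,0]])

```text
time: 8.35
tcp_pos: [508.5, -208.4, 125.9]
orientation: [-1.538, -0.435, 0.422]
ft_force: [2.0, -0.4, -0.6]
gripper_width: 49.7
```

>>> move_arm(rows=[[0.004,0.04,0,0,0,0],[0.004,0.04,0,0,0,0],[0.004,0.04,0,0,0,0],[0.004,0.04,0,0,0,0],[0.004,0.04,0,0,0,0]])

```text
time: 8.77
tcp_pos: [523.9, -2.4, 120.1]
orientation: [-1.528, -0.431, 0.429]
ft_force: [1.6, -0.3, -0.4]
gripper_width: 50.0
```

>>> move_arm(rows=[[0.002,0.03,0,0,0,0],[0.0007,0.0105,0,0,0,0],[0,0,0,0,0,0],[0,0,0,0,0,0]])

```text
time: 9.1
tcp_pos: [526.6, 36.4, 119.7]
orientation: [-1.528, -0.432, 0.431]
ft_force: [-0.8, -0.0, -1.9]
gripper_width: 50.0
```

```bash
cat > held.py <<'E'
import sys
from h import *
from rig import r
tag,rad=sys.argv[1],float(sys.argv[2])
st(); p,P=snap("wrist",tag); T=r.get_obs()["tcp_pos"]; c=T[:2].copy()
q=P[(np.hypot(P[...,0]-c[0],P[...,1]-c[1])<rad*.8)&(P[...,2]>T[2]+15)&(P[...,2]<T[2]+60)]; s=(q[:,:2]-c)@d_; z=np.median(q[s<-.2*rad][:,2])
q=P[(abs(P[...,2]-z)<4)&(np.hypot(P[...,0]-c[0],P[...,1]-c[1])<rad*1.5)]
for it in range(3):
    D=q[:,:2]-c; ang=np.arctan2(D@np.array([-.518,.855]),-(D@d_)); rr=np.hypot(*D.T); E=[]
    for lo in np.arange(-.9,.9,.08):
        s=(ang>=lo)&(ang<lo+.08)
        if s.sum()>2:E.append(q[np.where(s)[0][np.argsort(rr[s])[-2]],:2])
    E=np.array(E); f=least_squares(lambda c:np.hypot(*(E-c).T)-rad,c,loss="soft_l1"); c=f.x
print("held top",c.round(1),"z",z.round(1),"teeth z",(z-46).round(1),"res",np.abs(f.fun).mean().round(2),len(E))
E
python3 held.py 5 25.5
```

```text
t 9.1 tcp [526.6  36.4 119.7] jawyaw 121.6 tilt [ 0.    -0.001] q [-0.05  0.19 -0.38  0.99 -0.   -0.6 ] F [-0.8 -0.  -1.9] w 50.0
held top [527.   35.1] z 151.9 teeth z 105.9 res 0.09 23
```

>>> move_arm(rows=[[0.0005,0.0012,-0.01,0,0,0],[0,0,-0.03,0,0,0],[0,0,-0.03,0,0,0],[0,0,-0.012,0,0,0],[0,0,-0.005,0,0,0]])

```text
time: 9.57
tcp_pos: [523.9, 36.2, 31.2]
orientation: [-1.526, -0.423, 0.434]
ft_force: [-16.1, 0.2, 42.3]
gripper_width: 49.7
```

>>> move_arm(rows=[[0,0,-0.001,0,0,0],[0,0,-0.001,0,0,0],[0,0,0,0,0,0]])

```text
time: 9.82
tcp_pos: [525.0, 36.2, 31.4]
orientation: [-1.527, -0.425, 0.432]
ft_force: [-8.1, -0.1, 14.0]
gripper_width: 49.6
```

```bash
python3 -c "from h import *;st()"
```

```text
t 9.82 tcp [525.   36.2  31.4] jawyaw 121.3 tilt [-0.004 -0.   ] q [-0.05  0.3  -0.47  0.81 -0.   -0.6 ] F [-8.1 -0.1 14. ] w 49.6
```

>>> move_arm(rows=[[0,0,0.0015,0,0,0],[0,0,0.0015,0,0,0],[0,0,0,0,0,0],[0,0,0,0,0,0]])

```text
time: 10.15
tcp_pos: [527.4, 37.0, 33.3]
orientation: [-1.528, -0.43, 0.429]
ft_force: [-0.4, 0.8, -2.0]
gripper_width: 49.9
```

```bash
python3 held.py 6 25.5
```

```text
t 10.15 tcp [527.4  37.   33.3] jawyaw 121.4 tilt [ 0.001 -0.   ] q [-0.05  0.3  -0.47  0.81 -0.   -0.6 ] F [-0.4  0.8 -2. ] w 49.9
held top [527.8  35.7] z 65.5 teeth z 19.5 res 0.09 23
```

>>> move_arm(rows=[[-0.0004,0.0008,0,0,0,0],[0,0,-0.0008,0,0,0],[0,0,-0.0007,0,0,0],[0,0,0,0,0,0]])

```text
time: 10.53
tcp_pos: [526.5, 38.5, 31.6]
orientation: [-1.527, -0.43, 0.431]
ft_force: [-0.4, -0.2, -1.1]
gripper_width: 49.7
```

>>> move_arm(rows=[[0,0,0,0,0,0],[0,0,0,0,0,0],[0,0,0,0,0,0]], fingers=100)

```text
time: 10.78
tcp_pos: [527.0, 38.4, 32.1]
orientation: [-1.528, -0.431, 0.43]
ft_force: [0.0, -0.6, 0.2]
gripper_width: 82.9
```

>>> move_arm(rows=[[0,0,0.03,0,0,0],[0,0,0.04,0,0,0],[0,0,0.04,0,0,0],[0,0,0.02,0,0,0],[0,0,0,0,0,0]])

```text
time: 11.2
tcp_pos: [531.4, 38.2, 168.4]
orientation: [-1.531, -0.44, 0.422]
ft_force: [1.7, 0.0, 0.9]
gripper_width: 85.3
```

```bash
python3 look.py 7 463,-2,64,40 527.5,36.5,64,32 412.6,-33,68,20; python3 - <<'E'
from h import *
p,P=load("wrist7")
for nm,c in(("41",(582,69.6)),("32",(628.7,98))):
    q=P[(np.hypot(P[...,0]-c[0],P[...,1]-c[1])<14)&(P[...,2]>42)&(P[...,2]<54)]; print(nm,len(q),q.mean(0).round(1) if len(q) else"")
E
```

```text
t 11.2 tcp [531.4  38.2 168.4] jawyaw 121.5 tilt [ 0.012 -0.001] q [-0.05  0.15 -0.32  1.09  0.   -0.6 ] F [1.7 0.  0.9] w 85.3
463,-2,64,40 4974 mid [463.3  -2.   63.2] mean [463.5  -2.   63.6] size [64. 64.  6.]
527.5,36.5,64,32 2873 mid [527.   37.1  62.1] mean [526.1  36.6  63.6] size [51. 51.  8.]
412.6,-33,68,20 539 mid [413.1 -32.4  68.2] mean [414.  -31.7  67.7] size [24. 23. 11.]
41 63 [581.8  69.4  46.8]
32 54 [628.1  97.4  46.4]
```

>>> move_arm(rows=[[-0.0113,-0.0389,0,0,0,0],[-0.0113,-0.0389,0,0,0,0],[-0.0113,-0.0389,0,0,0,0],[-0.0113,-0.0389,0,0,0,0],[-0.0113,-0.0389,0,0,0,0]])

```text
time: 11.67
tcp_pos: [468.2, -157.0, 160.2]
orientation: [-1.526, -0.429, 0.433]
ft_force: [-0.1, -1.1, -0.4]
gripper_width: 85.4
```

>>> move_arm(rows=[[-0.0113,-0.0389,-0.01,0,0,0],[-0.0113,-0.0389,-0.01,0,0,0],[-0.0113,-0.0389,-0.01,0,0,0],[-0.0113,-0.0389,-0.01,0,0,0],[-0.0113,-0.0389,-0.01,0,0,0]])

```text
time: 12.08
tcp_pos: [411.8, -351.1, 109.7]
orientation: [-1.525, -0.429, 0.431]
ft_force: [0.8, -0.6, 0.9]
gripper_width: 85.5
```

>>> move_arm(rows=[[0,0,-0.015,0,0,0],[0,0,-0.01,0,0,0],[0,0,0,0,0,0],[0,0,0,0,0,0]])

```text
time: 12.42
tcp_pos: [412.6, -348.0, 85.2]
orientation: [-1.523, -0.429, 0.432]
ft_force: [-1.4, -0.2, 0.4]
gripper_width: 85.1
```

```bash
python3 look.py 8 413.5,-351,46,35
```

```text
t 12.42 tcp [ 412.6 -348.    85.2] jawyaw 121.5 tilt [-0.003  0.004] q [-0.82  0.25 -0.39  0.93  0.   -1.37] F [-1.4 -0.2  0.4] w 85.1
413.5,-351,46,35 3157 mid [ 413.9 -351.4   44.1] mean [ 412.9 -352.3   45.5] size [41. 42.  8.]
```

>>> move_arm(rows=[[0.0003,-0.0015,-0.03,0,0,0],[0,0,-0.028,0,0,0],[0,0,-0.016,0,0,0],[0,0,0,0,0,0],[0,0,0,0,0,0]])

```text
time: 12.88
tcp_pos: [414.2, -350.5, 13.0]
orientation: [-1.526, -0.431, 0.432]
ft_force: [0.5, -1.2, 0.8]
gripper_width: 85.2
```

>>> move_arm(rows=[[0,0,0,0,0,0],[0,0,0,0,0,0],[0,0,0,0,0,0],[0,0,0,0,0,0],[0,0,0,0,0,0]], fingers=0)

```text
time: 13.3
tcp_pos: [415.0, -352.7, 14.6]
orientation: [-1.53, -0.432, 0.43]
ft_force: [-0.1, 0.6, 5.6]
gripper_width: 40.2
```

```bash
python3 -c "from h import *;st()"
```

```text
t 13.3 tcp [ 415.  -352.7   14.6] jawyaw 121.5 tilt [ 0.002 -0.002] q [-0.82  0.34 -0.45  0.78  0.   -1.37] F [-0.1  0.6  5.6] w 40.2
```

>>> move_arm(rows=[[0,0,0.02,0,0,0],[0,0,0.035,0,0,0],[0,0,0.035,0,0,0],[0.004,0.01,0.016,0,0,0],[0.01,0.025,0,0,0,0]])

```text
time: 13.72
tcp_pos: [431.3, -322.2, 125.1]
orientation: [-1.54, -0.433, 0.424]
ft_force: [1.8, -0.3, -1.1]
gripper_width: 39.5
```

>>> move_arm(rows=[[0.0154,0.0386,0,0,0,0],[0.0154,0.0386,0,0,0,0],[0.0154,0.0386,0,0,0,0],[0.0154,0.0386,0,0,0,0],[0.0154,0.0386,0,0,0,0]])

```text
time: 14.13
tcp_pos: [505.5, -122.2, 119.6]
orientation: [-1.528, -0.431, 0.429]
ft_force: [1.3, -0.6, 0.1]
gripper_width: 40.3
```

>>> move_arm(rows=[[0.0154,0.0386,0,0,0,0],[0.0154,0.0386,0,0,0,0],[0.0154,0.0386,0,0,0,0],[0.0154,0.0386,0,0,0,0],[0.0115,0.0289,0,0,0,0]])

```text
time: 14.55
tcp_pos: [579.1, 62.5, 119.6]
orientation: [-1.527, -0.433, 0.43]
ft_force: [1.4, 0.3, -0.5]
gripper_width: 40.1
```

>>> move_arm(rows=[[0.0035,0.0085,0,0,0,0],[0,0,0,0,0,0],[0,0,0,0,0,0],[0,0,0,0,0,0]])

```text
time: 14.88
tcp_pos: [580.9, 66.7, 118.9]
orientation: [-1.528, -0.429, 0.43]
ft_force: [-0.0, -0.5, -0.1]
gripper_width: 40.4
```

```bash
python3 held.py 9 20.5
```

```text
t 14.88 tcp [580.9  66.7 118.9] jawyaw 121.4 tilt [-0.001 -0.001] q [ 0.    0.29 -0.26  1.02 -0.   -0.54] F [-0.  -0.5 -0.1] w 40.4
held top [581.3  65.5] z 149.9 teeth z 103.9 res 0.1 23
```

>>> move_arm(rows=[[0.0007,0.0041,-0.01,0,0,0],[0,0,-0.03,0,0,0],[0,0,-0.03,0,0,0],[0,0,-0.01,0,0,0],[0,0,-0.003,0,0,0]])

```text
time: 15.35
tcp_pos: [578.8, 71.2, 32.9]
orientation: [-1.526, -0.424, 0.435]
ft_force: [0.3, -0.5, -0.3]
gripper_width: 40.0
```

>>> move_arm(rows=[[0,0,0,0,0,0],[0,0,0,0,0,0],[0,0,0,0,0,0]])

```text
time: 15.6
tcp_pos: [584.1, 71.9, 37.6]
orientation: [-1.528, -0.433, 0.428]
ft_force: [0.2, -0.0, 0.0]
gripper_width: 39.8
```

```bash
python3 held.py 10 20.5
```

```text
t 15.6 tcp [584.1  71.9  37.6] jawyaw 121.5 tilt [0.003 0.   ] q [ 0.01  0.38 -0.33  0.86  0.   -0.54] F [ 0.2 -0.   0. ] w 39.8
held top [584.4  70.6] z 68.6 teeth z 22.6 res 0.1 23
```

>>> move_arm(rows=[[0,0,-0.001,0,0,0],[0,0,-0.001,0,0,0],[0,0,0,0,0,0],[0,0,0,0,0,0],[0,0,0,0,0,0]])

```text
time: 16.07
tcp_pos: [582.3, 72.1, 34.0]
orientation: [-1.528, -0.431, 0.431]
ft_force: [1.1, -0.5, -0.4]
gripper_width: 39.8
```

```bash
python3 held.py 11 20.5
```

```text
t 16.07 tcp [582.3  72.1  34. ] jawyaw 121.5 tilt [0. 0.] q [ 0.01  0.38 -0.34  0.85  0.   -0.54] F [ 1.1 -0.5 -0.4] w 39.8
held top [582.7  70.7] z 65.0 teeth z 19.0 res 0.1 23
```

Shift by (−0.6, −0.9) and lower another 1 mm, then release.

>>> move_arm(rows=[[-0.0006,-0.0009,0,0,0,0],[0,0,-0.0006,0,0,0],[0,0,-0.0006,0,0,0],[0,0,0,0,0,0]])

```text
time: 16.45
tcp_pos: [581.7, 71.1, 32.7]
orientation: [-1.528, -0.43, 0.43]
ft_force: [-0.2, 0.0, -0.5]
gripper_width: 40.2
```

>>> move_arm(rows=[[0,0,0,0,0,0],[0,0,0,0,0,0],[0,0,0,0,0,0],[0,0,0,0,0,0]], fingers=100)

```text
time: 16.78
tcp_pos: [581.9, 71.2, 32.8]
orientation: [-1.528, -0.431, 0.43]
ft_force: [0.1, -0.3, -0.2]
gripper_width: 84.8
```

>>> move_arm(rows=[[0,0,0.03,0,0,0],[0,0,0.04,0,0,0],[0,0,0.04,0,0,0],[0,0,0.02,0,0,0],[0,0,0,0,0,0]])

```text
time: 17.2
tcp_pos: [586.4, 71.3, 169.5]
orientation: [-1.531, -0.44, 0.421]
ft_force: [0.3, 0.2, 0.7]
gripper_width: 85.6
```

```bash
python3 look.py 12 527.2,37,64,30 582,69.7,64,27; python3 - <<'E'
from h import *
p,P=load("wrist12")
for nm,c in(("32",(628.7,98)),):
    q=P[(np.hypot(P[...,0]-c[0],P[...,1]-c[1])<14)&(P[...,2]>42)&(P[...,2]<54)]; print(nm,len(q),q.mean(0).round(1) if len(q) else"")
E
```

```text
t 17.2 tcp [586.4  71.3 169.5] jawyaw 121.5 tilt [0.012 0.   ] q [ 0.01  0.25 -0.2   1.11  0.   -0.54] F [0.3 0.2 0.7] w 85.6
527.2,37,64,30 3141 mid [526.9  37.3  63.3] mean [527.   37.2  63.6] size [51. 51.  6.]
582,69.7,64,27 1855 mid [582.2  69.8  62.1] mean [581.4  69.4  63.5] size [41. 41.  8.]
32 65 [628.2  97.4  47. ]
```

>>> move_arm(rows=[[-0.0132,-0.0395,0,0,0,0],[-0.0132,-0.0395,0,0,0,0],[-0.0132,-0.0395,0,0,0,0],[-0.0132,-0.0395,0,0,0,0],[-0.0132,-0.0395,0,0,0,0]])

```text
time: 17.67
tcp_pos: [513.6, -127.3, 160.9]
orientation: [-1.526, -0.429, 0.433]
ft_force: [0.6, 0.1, -0.6]
gripper_width: 85.3
```

>>> move_arm(rows=[[0,-0.04,-0.01,0,0,0],[0,-0.04,-0.01,0,0,0],[0,-0.04,-0.01,0,0,0],[0,-0.04,-0.01,0,0,0],[0,-0.04,-0.01,0,0,0]])

```text
time: 18.08
tcp_pos: [514.1, -327.4, 110.2]
orientation: [-1.525, -0.429, 0.432]
ft_force: [1.5, 0.3, 0.2]
gripper_width: 85.3
```

>>> move_arm(rows=[[0,-0.0117,-0.015,0,0,0],[0,0,-0.01,0,0,0],[0,0,0,0,0,0],[0,0,0,0,0,0]])

```text
time: 18.42
tcp_pos: [514.1, -335.5, 85.6]
orientation: [-1.523, -0.429, 0.433]
ft_force: [-0.8, -0.3, 0.4]
gripper_width: 85.2
```

```bash
python3 look.py 13 515.5,-338,46,30
```

```text
t 18.42 tcp [ 514.1 -335.5   85.6] jawyaw 121.5 tilt [-0.004  0.004] q [-0.68  0.37 -0.22  0.98  0.   -1.23] F [-0.8 -0.3  0.4] w 85.2
515.5,-338,46,30 1954 mid [ 516.2 -339.    43.8] mean [ 515.3 -339.7   45.4] size [33. 32.  8.]
```

>>> move_arm(rows=[[0.001,-0.0023,-0.03,0,0,0],[0,0,-0.028,0,0,0],[0,0,-0.015,0,0,0],[0,0,0,0,0,0],[0,0,0,0,0,0]])

```text
time: 18.88
tcp_pos: [516.6, -338.6, 14.8]
orientation: [-1.526, -0.431, 0.432]
ft_force: [-0.2, -0.1, 0.2]
gripper_width: 85.8
```

>>> move_arm(rows=[[0,0,0,0,0,0],[0,0,0,0,0,0],[0,0,0,0,0,0],[0,0,0,0,0,0],[0,0,0,0,0,0]], fingers=0)

```text
time: 19.3
tcp_pos: [517.5, -340.9, 16.2]
orientation: [-1.529, -0.432, 0.43]
ft_force: [-0.5, 0.5, 2.6]
gripper_width: 31.4
```

>>> move_arm(rows=[[0,0,0,0,0,0],[0,0,0,0,0,0]])

```text
time: 19.47
tcp_pos: [517.5, -340.9, 16.2]
orientation: [-1.529, -0.432, 0.429]
ft_force: [-0.5, 0.7, 6.3]
gripper_width: 31.2
```

```bash
python3 -c "from h import *;st()"
```

```text
t 19.47 tcp [ 517.5 -340.9   16.2] jawyaw 121.5 tilt [ 0.002 -0.001] q [-0.69  0.45 -0.27  0.85  0.   -1.24] F [-0.5  0.7  6.3] w 31.2
```

>>> move_arm(rows=[[0,0,0.02,0,0,0],[0,0,0.035,0,0,0],[0,0,0.035,0,0,0],[0,0.01,0.015,0,0,0],[0,0.03,0,0,0,0]])

```text
time: 19.88
tcp_pos: [521.0, -306.1, 125.8]
orientation: [-1.54, -0.434, 0.422]
ft_force: [0.4, 0.9, 0.9]
gripper_width: 31.2
```

>>> move_arm(rows=[[0,0.04,0,0,0,0],[0,0.04,0,0,0,0],[0,0.04,0,0,0,0],[0,0.04,0,0,0,0],[0,0.04,0,0,0,0]])

```text
time: 20.3
tcp_pos: [516.3, -98.7, 119.8]
orientation: [-1.528, -0.43, 0.43]
ft_force: [0.8, 0.6, -0.1]
gripper_width: 31.1
```

>>> move_arm(rows=[[0.0185,0.033,0,0,0,0],[0.0185,0.033,0,0,0,0],[0.0185,0.033,0,0,0,0],[0.0185,0.033,0,0,0,0],[0.0185,0.033,0,0,0,0]])

```text
time: 20.72
tcp_pos: [609.7, 66.4, 119.8]
orientation: [-1.528, -0.431, 0.43]
ft_force: [1.4, 0.1, 0.7]
gripper_width: 31.3
```

>>> move_arm(rows=[[0.014,0.025,0,0,0,0],[0.005,0.009,0,0,0,0],[0,0,0,0,0,0],[0,0,0,0,0,0],[0,0,0,0,0,0]])

```text
time: 21.13
tcp_pos: [627.2, 97.4, 119.4]
orientation: [-1.528, -0.428, 0.431]
ft_force: [-0.3, -0.3, -0.3]
gripper_width: 31.1
```

```bash
python3 held.py 14 16
```

```text
t 21.13 tcp [627.2  97.4 119.4] jawyaw 121.4 tilt [-0.002 -0.001] q [ 0.05  0.37 -0.14  1.06 -0.   -0.5 ] F [-0.3 -0.3 -0.3] w 31.1
held top [627.8  96.3] z 148.9 teeth z 102.9 res 0.1 23
```

Shift (+0.8,+1.4) and lower 83 mm, stopping just short of contact.

>>> move_arm(rows=[[0.0008,0.0014,-0.01,0,0,0],[0,0,-0.03,0,0,0],[0,0,-0.028,0,0,0],[0,0,-0.01,0,0,0],[0,0,-0.003,0,0,0]])

```text
time: 21.6
tcp_pos: [625.5, 99.0, 35.3]
orientation: [-1.526, -0.424, 0.435]
ft_force: [-0.5, 0.9, -0.9]
gripper_width: 30.8
```

>>> move_arm(rows=[[0,0,-0.001,0,0,0],[0,0,0,0,0,0],[0,0,0,0,0,0],[0,0,0,0,0,0],[0,0,0,0,0,0]])

```text
time: 22.02
tcp_pos: [630.2, 100.1, 39.2]
orientation: [-1.528, -0.433, 0.429]
ft_force: [-0.4, 0.5, -0.4]
gripper_width: 31.4
```

```bash
python3 held.py 15 16
```

```text
t 22.02 tcp [630.2 100.1  39.2] jawyaw 121.5 tilt [0.003 0.   ] q [ 0.06  0.45 -0.21  0.9  -0.   -0.49] F [-0.4  0.5 -0.4] w 31.4
held top [630.7  99. ] z 68.7 teeth z 22.7 res 0.13 23
```

>>> move_arm(rows=[[-0.0005,-0.001,-0.001,0,0,0],[0,0,-0.001,0,0,0],[0,0,0,0,0,0],[0,0,0,0,0,0],[0,0,0,0,0,0]])

```text
time: 22.48
tcp_pos: [628.5, 99.1, 35.6]
orientation: [-1.528, -0.43, 0.431]
ft_force: [-0.0, 0.9, -0.9]
gripper_width: 30.9
```

```bash
python3 held.py 16 16
```

```text
t 22.48 tcp [628.5  99.1  35.6] jawyaw 121.5 tilt [-0. -0.] q [ 0.05  0.45 -0.22  0.9  -0.   -0.49] F [-0.   0.9 -0.9] w 30.9
held top [628.9  97.9] z 65.1 teeth z 19.1 res 0.29 23
```

>>> move_arm(rows=[[0,0,-0.0006,0,0,0],[0,0,-0.0006,0,0,0],[0,0,0,0,0,0]])

```text
time: 22.78
tcp_pos: [628.4, 99.0, 34.3]
orientation: [-1.528, -0.43, 0.431]
ft_force: [-0.3, 0.0, -0.1]
gripper_width: 31.5
```

>>> move_arm(rows=[[0,0,0,0,0,0],[0,0,0,0,0,0],[0,0,0,0,0,0],[0,0,0,0,0,0]], fingers=100)

```text
time: 23.12
tcp_pos: [628.7, 99.1, 34.7]
orientation: [-1.528, -0.431, 0.43]
ft_force: [0.7, 0.6, 1.3]
gripper_width: 77.4
```

>>> move_arm(rows=[[0,0,0.03,0,0,0],[0,0,0.04,0,0,0],[0,0,0.04,0,0,0],[-0.01,0,0.03,0,0,0],[-0.02,0,0.02,0,0,0]])

```text
time: 23.53
tcp_pos: [602.4, 99.1, 199.2]
orientation: [-1.53, -0.437, 0.424]
ft_force: [0.9, -0.9, 0.1]
gripper_width: 85.5
```

```bash
python3 look.py 17 582,69.7,64,27 628.6,97.8,64,22 527,37,64,30
```

```text
t 23.53 tcp [602.4  99.1 199.2] jawyaw 121.5 tilt [0.009 0.   ] q [ 0.06  0.26 -0.11  1.19 -0.   -0.49] F [ 0.9 -0.9  0.1] w 85.5
582,69.7,64,27 1583 mid [582.1  69.9  62.2] mean [581.9  69.7  63.6] size [41. 41.  8.]
628.6,97.8,64,22 877 mid [628.6  97.7  62. ] mean [627.9  97.5  63.4] size [32. 32.  8.]
527,37,64,30 2484 mid [527.3  37.2  63.4] mean [527.3  37.5  63.6] size [50. 51.  6.]
```

View pics/wrist17.png

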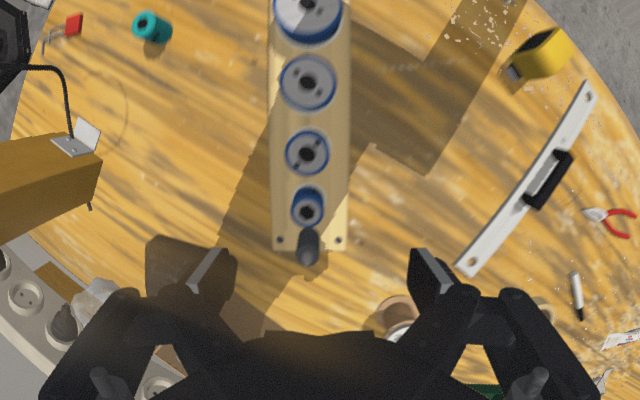

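All four saws stand on their places, at (307,5), (307,80), (307,153) and (307,205), with tops at z≈64. The bar's hole ends are at (588,97) and (471,262), and its handle is at (548,180). Next I'll pick up the bar.

>>> move_arm(rows=[[-0.022,0.034,0,0,0,-6],[-0.022,0.034,0,0,0,-6],[-0.022,0.034,0,0,0,-6],[-0.022,0.034,0,0,0,-6],[-0.022,0.034,0,0,0,-6]])

```text
time: 24.0
tcp_pos: [487.3, 270.2, 194.5]
orientation: [-1.571, -0.016, 0.016]
ft_force: [0.7, 0.8, 0.8]
gripper_width: 85.8
```

>>> move_arm(rows=[[-0.022,0.034,0,0,0,-6],[-0.021,0.034,0,0,0,0],[0,0,-0.02,0,0,0],[0,0,0,0,0,0],[0,0,0,0,0,0]])

```text
time: 24.42
tcp_pos: [444.1, 336.5, 173.4]
orientation: [-1.572, 0.063, -0.059]
ft_force: [-0.0, -1.1, 0.5]
gripper_width: 85.6
```

```bash
cat > bar.py <<'E'
import sys
from h import *
st(); p,P=snap("wrist",sys.argv[1])
g=cv2.cvtColor(p,cv2.COLOR_RGB2HSV)
m=(P[...,2]>4)&(P[...,2]<13)&(g[...,1]<70)&(g[...,2]>120)&(P[...,0]>250)&(P[...,0]<650)&(P[...,1]>280)&(P[...,1]<400)
q=P[m]
for it in range(4):
    a=np.polyfit(q[:,0],q[:,1],1); q=q[abs(q[:,1]-np.polyval(a,q[:,0]))<24]
print("bar angle",np.degrees(np.arctan(a[0])).round(2),"y at 445",np.polyval(a,445).round(1),"x",np.percentile(q[:,0],[0,1,99,100]).round(),len(q))
c,s,_=cv2.minAreaRect(q[:,:2].astype(np.float32)); print("rect",c,s,_)
q=P[(P[...,2]>36)&(P[...,2]<50)&(g[...,2]<110)&(P[...,0]>370)&(P[...,0]<520)&(abs(P[...,1]-np.polyval(a,P[...,0]))<20)]
print("handle",len(q),cv2.minAreaRect(q[:,:2].astype(np.float32)),q[:,2].mean())
E
python3 bar.py 18
```

```text
t 24.42 tcp [444.1 336.5 173.4] jawyaw 85.5 tilt [-0.003 -0.002] q [ 0.53  0.2  -0.25  1.12 -0.    0.61] F [-0.  -1.1  0.5] w 85.6
bar angle -5.64 y at 445 338.5 x [281. 285. 606. 612.] 8265
rect (446.30731201171875, 338.5235595703125) (36.55693817138672, 329.94219970703125) 84.27750396728516
handle 1539 ((445.81463623046875, 338.6116943359375), (15.164352416992188, 89.2988052368164), 84.32379150390625) 41.58787509137143
```

View pics/wrist18.png

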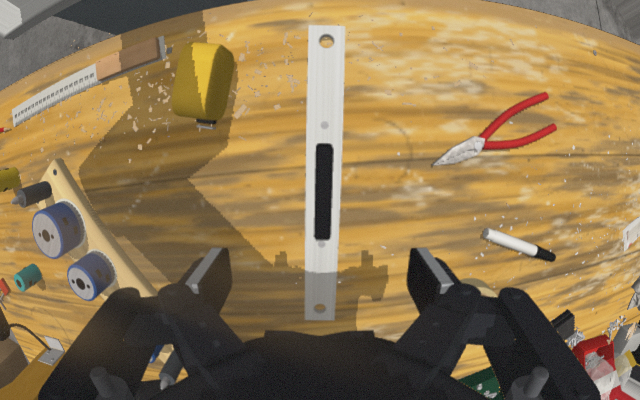

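The bar is fully visible: holes at (326,41) and (320,308), handle centre (323,192). Its centre is (446,338.6) and its angle −5.7°.

>>> move_arm(rows=[[0.0015,0.0018,-0.02,0,0,-1.2],[0,0,-0.04,0,0,0],[0,0,-0.04,0,0,0],[0,0,-0.03,0,0,0],[0,0,-0.016,0,0,0]])

```text
time: 24.88
tcp_pos: [445.9, 336.1, 25.3]
orientation: [-1.572, 0.084, -0.077]
ft_force: [-0.1, 0.0, 0.1]
gripper_width: 85.6
```

>>> move_arm(rows=[[0,0,-0.006,0,0,0],[0,0,0,0,0,0],[0,0,0,0,0,0],[0,0,0,0,0,0],[0,0,0,0,0,0]])

```text
time: 25.3
tcp_pos: [449.0, 339.7, 24.6]
orientation: [-1.567, 0.076, -0.081]
ft_force: [0.5, 0.1, 0.1]
gripper_width: 85.3
```

```bash
python3 bar.py 19
```

```text
t 25.3 tcp [449.  339.7  24.6] jawyaw 84.3 tilt [0.003 0.002] q [ 0.53  0.36 -0.4   0.81 -0.    0.63] F [0.5 0.1 0.1] w 85.3
bar angle -5.43 y at 445 339.0 x [316. 320. 507. 515.] 15929
rect (416.2076110839844, 341.5703125) (36.405494689941406, 196.90916442871094) 84.27568054199219
handle 5835 ((444.83966064453125, 338.9483337402344), (16.35536003112793, 87.9453125), 84.03585052490234) 41.54013716469525
```

>>> move_arm(rows=[[-0.0015,-0.0003,-0.004,0,0,0],[0,0,0,0,0,0],[0,0,0,0,0,0]])

```text
time: 25.6
tcp_pos: [445.2, 338.5, 18.5]
orientation: [-1.57, 0.079, -0.078]
ft_force: [-0.1, 0.5, 1.0]
gripper_width: 85.3
```

>>> move_arm(rows=[[0,0,0,0,0,0],[0,0,0,0,0,0],[0,0,0,0,0,0],[0,0,0,0,0,0],[0,0,0,0,0,0]], fingers=0, squeeze=90)

```text
time: 26.02
tcp_pos: [445.6, 338.6, 18.5]
orientation: [-1.569, 0.078, -0.078]
ft_force: [0.2, -0.1, 0.5]
gripper_width: 25.5
```

>>> move_arm(rows=[[0,0,0,0,0,0],[0,0,0,0,0,0],[0,0,0,0,0,0]])

```text
time: 26.27
tcp_pos: [445.7, 338.8, 18.7]
orientation: [-1.569, 0.078, -0.079]
ft_force: [-0.0, 1.9, 0.8]
gripper_width: 14.4
```

```bash
python3 -c "from h import *;st()"
```

```text
t 26.27 tcp [445.7 338.8  18.7] jawyaw 84.3 tilt [0. 0.] q [ 0.53  0.36 -0.41  0.8   0.    0.63] F [-0.   1.9  0.8] w 14.4
```

>>> move_arm(rows=[[0,0,0.02,0,0,0],[0,0,0.035,0,0,0],[0,0,0.04,0,0,0],[0,0,0.035,0,0,0],[0,0,0.02,0,0,0]])

```text
time: 26.68
tcp_pos: [447.0, 339.3, 172.4]
orientation: [-1.567, 0.075, -0.082]
ft_force: [1.3, 1.5, -1.9]
gripper_width: 14.5
```

>>> move_arm(rows=[[0.006,-0.019,0,0,0,4.5],[0.011,-0.035,0,0,0,4.5],[0.011,-0.035,0,0,0,4.5],[0.011,-0.035,0,0,0,4.5],[0.011,-0.035,0,0,0,4.5]])

```text
time: 27.1
tcp_pos: [494.9, 177.9, 167.9]
orientation: [-1.559, -0.232, 0.235]
ft_force: [0.3, 0.1, -2.3]
gripper_width: 14.2
```

>>> move_arm(rows=[[0.011,-0.035,0,0,0,4.5],[0.011,-0.035,0,0,0,4.5],[0.011,-0.035,0,0,0,4.5],[0.007,-0.022,0,0,0,0.9],[0.003,-0.009,0,0,0,0]])

```text
time: 27.52
tcp_pos: [538.9, 40.3, 167.9]
orientation: [-1.53, -0.423, 0.425]
ft_force: [0.8, 0.1, -1.5]
gripper_width: 14.4
```

>>> move_arm(rows=[[0,0,0,0,0,0],[0,0,0,0,0,0],[0,0,0,0,0,0],[0,0,0,0,0,0]])

```text
time: 27.85
tcp_pos: [537.8, 44.9, 168.2]
orientation: [-1.527, -0.427, 0.428]
ft_force: [0.1, -0.1, -1.7]
gripper_width: 14.2
```

```bash
python3 - <<'E'
from h import *
st(); p,P=snap("wrist","20"); snap("side","20"); snap("scene","20")
E
```

```text
t 27.85 tcp [537.8  44.9 168.2] jawyaw 121.3 tilt [-0.001  0.   ] q [-0.04  0.17 -0.3   1.1   0.   -0.58] F [ 0.1 -0.1 -1.7] w 14.2
```

View pics/wrist20.png

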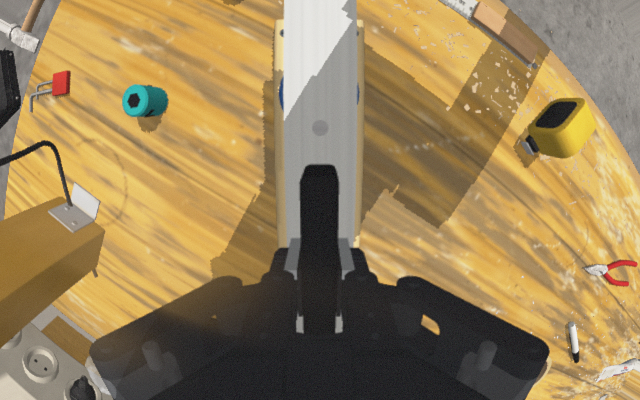

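```bash
cat > barh.py <<'E'
import sys
from h import *
tag=sys.argv[1]; z0=float(sys.argv[2])  # underside z
p,P=load("wrist"+tag); n_=np.array([-.5184,.8552]); d=np.array([.8552,.5184]); C=np.array([539.15,43.8])
v,u=np.mgrid[:400,:640]
s=(P[...,:2]-C)@d; t=(P[...,:2]-C)@n_
m=(abs(P[...,2]-z0-8)<4)&(abs(t)<30)&(s<-45)
print("bar top z",np.median(P[m][:,2]).round(1),"s",s[m].min().round(1))
S=[];T=[]
for a in np.arange(-165,-50,5):
    k=m&(s>=a)&(s<a+5)
    if k.sum()>20: lo,hi=t[k].min(),t[k].max(); S.append(a+2.5);T.append([(lo+hi)/2,hi-lo])
T=np.array(T); f=np.polyfit(S,T[:,0],1); print("slope deg",np.degrees(f[0]).round(2),"lateral at s=-148,0:",np.polyval(f,[-148,0]).round(2),"width",np.median(T[:,1]).round(1),len(S))
k=(abs(P[...,2]-z0-42)<5)&(abs(t)<14)&(s<10); print("handle near end s(-45):",np.percentile(s[k],[0,1,3]).round(1), "z",np.median(P[k][:,2]).round(1))
E
python3 barh.py 20 149.5
python3 - <<'E'
import cv2,numpy as np
a=cv2.imread("pics/side20.png")[150:270,240:420]; b=cv2.imread("pics/scene20.png")[130:250,240:420]
cv2.imwrite("pics/b.png",np.vstack([cv2.resize(x,None,fx=4.2,fy=2.4*1.0) if 0 else cv2.resize(x,None,fx=2.45,fy=2.45,interpolation=cv2.INTER_CUBIC) for x in(a,b)]))
E
```

```text
bar top z 157.7 s -130.4
slope deg 0.14 lateral at s=-148,0: [0.61 0.98] width 35.9 17
handle near end s(-45): [-46.2 -45.6 -44.7] z 191.5
```

View pics/b.png

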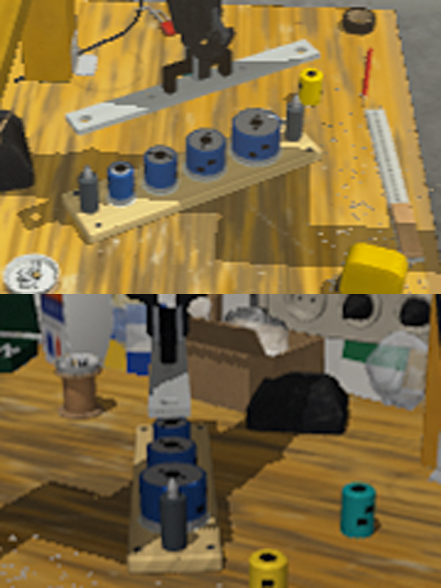

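>>> move_arm(rows=[[0.0009,-0.0006,-0.015,0,0,-0.1],[0,0,-0.025,0,0,0],[0,0,-0.012,0,0,0],[0,0,-0.005,0,0,0],[0,0,0,0,0,0]])

```text
time: 28.42
tcp_pos: [538.0, 43.5, 110.1]
orientation: [-1.528, -0.423, 0.428]
ft_force: [0.1, -0.4, -2.9]
gripper_width: 14.3
```

>>> move_arm(rows=[[0,0,0,0,0,0],[0,0,0,0,0,0],[0,0,0,0,0,0],[0,0,0,0,0,0],[0,0,0,0,0,0]])

```text
time: 28.83
tcp_pos: [540.1, 42.9, 112.3]
orientation: [-1.529, -0.426, 0.424]
ft_force: [0.9, -0.5, -1.4]
gripper_width: 14.5
```

```bash
python3 - <<'E'
from h import *
st(); snap("wrist","21"); snap("side","21");snap("scene","21")
a=cv2.imread("pics/side21.png")[150:250,250:400]; b=cv2.imread("pics/scene21.png")[160:260,260:360]
cv2.imwrite("pics/c.png",np.hstack([cv2.resize(x,None,fx=3.2,fy=3.2,interpolation=cv2.INTER_CUBIC) for x in(a,b)]))
E
python3 barh.py 21 92.5
```

```text
t 28.83 tcp [540.1  42.9 112.3] jawyaw 121.1 tilt [ 0.001 -0.   ] q [-0.04  0.22 -0.36  0.98 -0.   -0.58] F [ 0.9 -0.5 -1.4] w 14.5
bar top z 101.6 s -129.7
slope deg -0.07 lateral at s=-148,0: [-1.74 -1.92] width 36.0 16
handle near end s(-45): [-45.2 -44.9 -44.1] z 135.5
```

View pics/c.png

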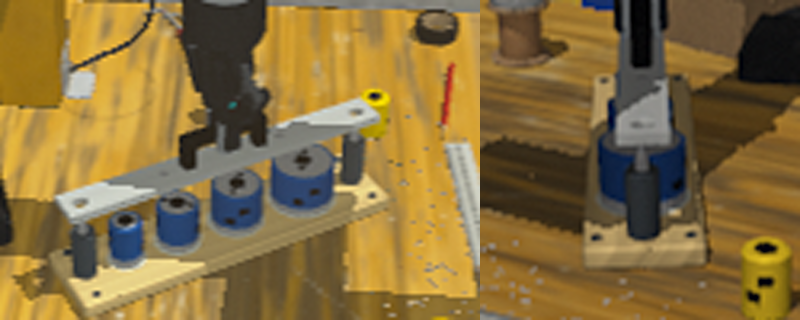

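>>> move_arm(rows=[[-0.001,0.0016,0,0,0,0],[0,0,-0.003,0,0,0],[0,0,-0.003,0,0,0],[0,0,0,0,0,0],[0,0,0,0,0,0]])

```text
time: 29.4
tcp_pos: [538.0, 44.6, 105.0]
orientation: [-1.528, -0.424, 0.426]
ft_force: [0.2, 0.9, -2.0]
gripper_width: 14.2
```

>>> move_arm(rows=[[0,0,0,0,0,0],[0,0,0,0,0,0],[0,0,0,0,0,0]])

```text
time: 29.65
tcp_pos: [538.6, 44.5, 105.6]
orientation: [-1.529, -0.425, 0.425]
ft_force: [-0.4, -1.0, -3.1]
gripper_width: 14.4
```

```bash
python3 - <<'E'
from h import *
st(); snap("wrist","22")
E
python3 barh.py 22 87
```

```text
t 29.65 tcp [538.6  44.5 105.6] jawyaw 121.1 tilt [ 0. -0.] q [-0.04  0.23 -0.37  0.97 -0.   -0.58] F [-0.4 -1.  -3.1] w 14.4
bar top z 95.0 s -130.2
slope deg -0.06 lateral at s=-148,0: [0.42 0.28] width 36.0 16
handle near end s(-45): [-45.6 -45.2 -44.3] z 128.8
```

>>> move_arm(rows=[[0,0,-0.003,0,0,0],[0,0,-0.003,0,0,0],[0,0,-0.003,0,0,0],[0,0,0,0,0,0],[0,0,0,0,0,0]])

```text
time: 30.12
tcp_pos: [538.0, 44.5, 96.0]
orientation: [-1.528, -0.424, 0.426]
ft_force: [-1.2, 0.5, -2.7]
gripper_width: 14.3
```

>>> move_arm(rows=[[0,0,-0.002,0,0,0],[0,0,-0.002,0,0,0],[0,0,-0.002,0,0,0],[0,0,0,0,0,0],[0,0,0,0,0,0]])

```text
time: 30.53
tcp_pos: [538.2, 44.5, 90.3]
orientation: [-1.529, -0.425, 0.425]
ft_force: [-0.1, -0.4, -2.4]
gripper_width: 14.7
```

```bash
python3 - <<'E'
from h import *
st(); snap("wrist","23")
E
python3 barh.py 23 72
```

```text
t 30.53 tcp [538.2  44.5  90.3] jawyaw 121.1 tilt [-0.  0.] q [-0.04  0.24 -0.39  0.94  0.   -0.58] F [-0.1 -0.4 -2.4] w 14.7
bar top z 79.8 s -130.3
slope deg -0.07 lateral at s=-148,0: [0.58 0.41] width 36.0 16
handle near end s(-45): [-46.  -45.4 -44.5] z 113.5
```

No resistance, and the underside is at about 71.7. I'll lower the rest gently.

>>> move_arm(rows=[[0,0,-0.0015,0,0,0],[0,0,-0.001,0,0,0],[0,0,-0.0008,0,0,0],[0,0,0,0,0,0],[0,0,0,0,0,0]])

```text
time: 31.0
tcp_pos: [538.4, 44.6, 87.2]
orientation: [-1.529, -0.425, 0.425]
ft_force: [-0.0, 0.7, -1.6]
gripper_width: 14.1
```

```bash
python3 - <<'E'
from h import *
st(); snap("wrist","24"); snap("side","24")
a=cv2.imread("pics/side24.png")[150:250,250:400]; cv2.imwrite("pics/d.png",cv2.resize(a,None,fx=4.5,fy=4.5,interpolation=cv2.INTER_CUBIC))
E
python3 barh.py 24 69
```

```text
t 31.0 tcp [538.4  44.6  87.2] jawyaw 121.1 tilt [-0.  0.] q [-0.04  0.25 -0.39  0.93  0.   -0.58] F [-0.   0.7 -1.6] w 14.1
bar top z 76.6 s -130.4
slope deg -0.03 lateral at s=-148,0: [0.48 0.41] width 35.9 16
handle near end s(-45): [-46.  -45.3 -44.4] z 110.3
```

View pics/d.png

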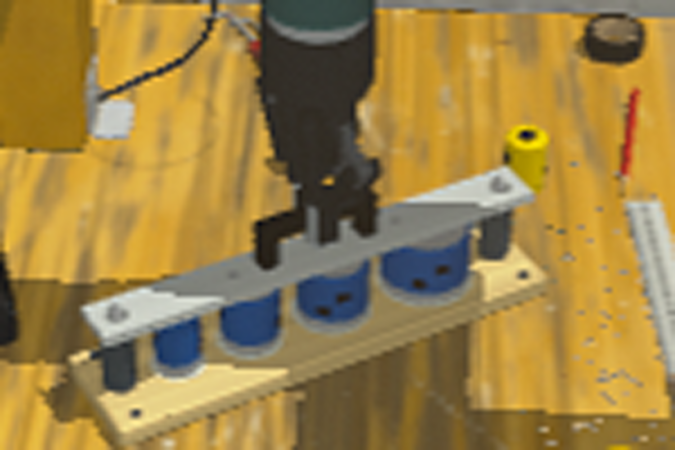

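Both pins are through, at (117,312) and (500,185). I'll lower the last ~0.5 mm and release.

>>> move_arm(rows=[[0,0,-0.0005,0,0,0],[0,0,0,0,0,0],[0,0,0,0,0,0]])

```text
time: 31.35
tcp_pos: [538.4, 44.6, 86.7]
orientation: [-1.529, -0.425, 0.425]
ft_force: [1.1, 0.6, -1.9]
gripper_width: 14.1
```

>>> move_arm(rows=[[0,0,0,0,0,0],[0,0,0,0,0,0],[0,0,0,0,0,0],[0,0,0,0,0,0],[0,0,0,0,0,0]], fingers=60)

```text
time: 31.77
tcp_pos: [538.7, 44.6, 87.0]
orientation: [-1.529, -0.426, 0.425]
ft_force: [-0.3, 0.6, 0.2]
gripper_width: 51.5
```

>>> move_arm(rows=[[0,0,0.01,0,0,0],[0,0,0.03,0,0,0],[0,0,0.04,0,0,0],[0,0,0.04,0,0,0],[0,0,0.01,0,0,0]])

```text
time: 32.18
tcp_pos: [542.6, 44.5, 224.7]
orientation: [-1.532, -0.434, 0.416]
ft_force: [1.6, -0.2, 0.3]
gripper_width: 50.9
```

>>> move_arm(rows=[[0,0,0,0,0,0],[0,0,0,0,0,0],[0,0,0,0,0,0],[0,0,0,0,0,0]])

```text
time: 32.52
tcp_pos: [536.9, 44.6, 214.7]
orientation: [-1.527, -0.422, 0.428]
ft_force: [-0.1, -0.7, 0.5]
gripper_width: 51.4
```

```bash
python3 - <<'E'
from h import *
st(); snap("wrist","25"); p,P=snap("side","25")
C=np.array([539.15,43.8]);d=np.array([.8552,.5184]);n=np.array([-.5184,.8552])
p,P=load("wrist25"); s=(P[...,:2]-C)@d;t=(P[...,:2]-C)@n
for a in(-160,-120,-90,-60,60): 
    k=(abs(s-a)<6)&(abs(t)<14)&(P[...,2]>60); print(a,np.median(P[k][:,2]).round(1) if k.sum() else None,k.sum())
a=cv2.imread("pics/side25.png")[150:250,250:400]; b=cv2.imread("pics/wrist25.png")[0:270,200:450]
cv2.imwrite("pics/e.png",np.hstack([cv2.resize(a,(480,320),interpolation=cv2.INTER_CUBIC),cv2.resize(b,(296,320))]))
E
python3 barh.py 25 68
```

```text
t 32.52 tcp [536.9  44.6 214.7] jawyaw 121.1 tilt [-0.004  0.   ] q [-0.04  0.14 -0.24  1.2   0.   -0.58] F [-0.1 -0.7  0.5] w 51.4
-160 75.6 367
-120 75.9 400
-90 75.9 406
-60 75.9 426
60 75.9 224
bar top z 75.9 s -165.6
slope deg -0.14 lateral at s=-148,0: [0.69 0.33] width 35.4 23
handle near end s(-45): [-45.2 -45.1 -43.8] z 109.7
```

View pics/e.png

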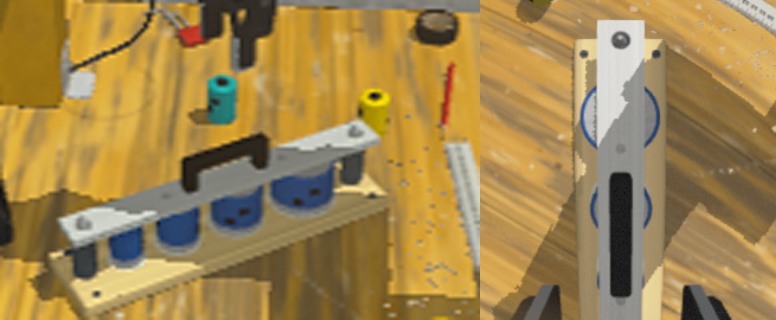

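The bar lies flat with its top at 75.9 mm from one end to the other (76 expected). Both pins are through, and the robot is clear.

```bash
python3 -c "
from rig import r
print(r.finish_job())"
```

```text
the job is handed in; nothing more can be done
None
```

The four hole saws are back on the board in order of size, and the hold-down bar is seated over both pins. I handed the job in at about 32.5 s; no verdict is reported.

- **Saws:** each stands flat, with its top measured at about 63.5 mm (64 mm expected). Each is within about 1 mm of its own dowel's centre.
- **Bar:** its top measured 75.6–75.9 mm from end to end (76 mm expected), so it lies flat on the shoulders. Both pins show through the holes, and the gripper was open and well clear at hand-in.
- **One hard contact:** saw_51 met the board early on its first lowering, and the wrist force reached 42 N (the limit is 120 N). I lifted it 3 mm, re-centred it and set it down again. It ended about 0.7 mm off centre, the largest offset of the four.
- **Last check:** the saws were last measured before the bar went on. In the final pictures they still stood in line under it.

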